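Tighten the dish rack's wing screw with fingertip strokes

TASK

The red wing screw of the clamp that holds the dish rack to the windowsill has come loose: push its wings round clockwise (seen from above) with the fingertips, stroke after stroke, until the screw is fully home and will turn no further, then move clear. Push on one wing at a time; never pinch the screw or touch both sides of its wings at once. Leave the cups, saucer, pot, spoon holder, canister, teaspoon and soap standing where they are.

Things in the scene. Friction and masses are not known exactly. Their poses are not given: they have to be found in the camera images.
- rack: blue and white plastic dish rack with its sill clamp, fixed to the sill. Origin on the sill (z = 0) exactly under the wing screw's axis; x points from the screw into the rack, y along the rack's front, z up. A steel bridge, 34 (x) by 66 mm (y), top at 50 mm, carries the screw; flanges reach y = +-60 mm. The rack proper spans x 38 to 250, y -174 to 174 mm; its floor is at 34 mm.
- rim (a point): middle of the rack's blue front rim, a bar 8 mm thick along the rack's y, 26 mm beyond the screw's axis (rack x), 94 to 102 mm above the sill. It overhangs the far part of the wings' sweep: the wings pass under it, a finger does not, so a finger from above reaches the wings only on the robot's side of it, where rack x is below 22 mm.
- wing_screw (a joint): radians the red wing screw must still turn to be home: 0 = fully home (hard stop; black pad under the bridge sits on the rack's white foot), up to 8.7. Clockwise from above lowers it. Light friction (1 to 1.5 N at the wings); stays where left; sinks 0.8 mm per radian. At value q wing A points along the rack's y axis turned q anticlockwise (q + pi/2 from rack x), wing B opposite.
- screw_top (a point): on the screw's axis at the height of the wing tops: 81 mm above the sill when home, 0.8 mm more per radian left. The two red wings lie in one line, 72 mm tip to tip, 9 mm thick, from 24 mm below this point up to it (57 to 81 mm above the sill at home). Between them a 16 mm gap over the hub (20 mm across, 7 mm lower, white dot on top).
- face_a: the screw's one side and one wing tip, turning with it. Origin on the screw's axis (on the sill when home); its y axis points along wing A, and its -x side is the flat that is pushed to drive wing A clockwise
- face_b: the screw's other side and tip; same origin and axes as face_a. Wing B points along -y and its +x flat is pushed to drive it clockwise
- cup_rack: white ceramic espresso cup standing in the rack, 62 mm across, 56 mm tall; origin under its centre; loose, leave it alone
- cup_sill: blue ceramic espresso cup standing on the sill on one side of the clamp, 62 mm across, 56 mm tall; origin under its centre; loose, leave it alone
- tea_jar: open terracotta-coloured pot standing on the sill on the clamp's other side, 60 mm across, 60 mm tall; origin under its centre; loose, leave it alone
- saucer: green glass saucer lying in the rack, 116 mm across, 16 mm tall; origin under its centre; loose, leave it alone
- spoon_holder: steel teaspoon holder with three spoons in it, standing at the far side of the rack, 56 mm across, about 146 mm tall in all; origin under its centre; loose, leave it alone
- canister: orange plastic canister with a closed screw lid, standing at the far side of the rack, 78 mm across, 110 mm tall; not the thing to turn; origin under its centre; loose, leave it alone
- teaspoon: steel teaspoon lying on the sill, 140 mm long; origin under its middle; loose, leave it alone
- soap: green soap bottle on the sill, 64 mm across, 170 mm tall; origin under its centre; loose, leave it alone

How it is judged (in metres and radians):
At the end, for the whole second after the job is handed in: the wing screw is within 0.15 rad of its stop and at rest, and every loose thing is within 20 mm of where it stood (value of joint wing_screw below 0.15 rad and velocity of joint wing_screw between -0.1 and 0.1 rad/s and distance of each of cup_rack, cup_sill, tea_jar, saucer, spoon_holder, canister, teaspoon, soap from where it was at the start of the episode below 0.02 m); the robot touches nothing.
It fails at once if the screw is pinched, or both sides of its wings are touched at once (contact force between the fingers and face_a above 0.5 N and contact force between the fingers and face_b above 0.5 N).
It fails at once if a loose thing is knocked, lifted or carried more than 20 mm (distance of any of cup_rack, cup_sill, tea_jar, saucer, spoon_holder, canister, teaspoon, soap from where it was at the start of the episode above 0.02 m).
It also fails if it takes over 58 s, if anything falls off the work surface, if the arm or the gripper's body presses on something with over 40 N, if the wrist force passes 120 N, or if a joint passes its speed limit or range.

ROBOT

A 6-joint arm with a two-finger parallel gripper is mounted at the origin on the work surface. World frame = base frame: x ahead of the robot, y to its left, z up, the work surface at z = 0. Lengths are in mm, angles in rad, forces in N, time in s.
With the tool pointing down it reaches from about 250 to 725 mm from the base axis. Payload 9.7 kg.
Tool frame: the origin (TCP) lies midway between the tips of the shut fingers; the grasp point (between the pads) lies 19 mm behind it (ctrl.grasp_offset is the distance from the TCP to the grasp point, in mm); z points along the fingers, y is the line along which they close (so a half turn about z gives the same grasp; the last joint's range is limited). The gripper opens to 85 mm and grips with 20 to 120 N. Pads are 22 mm wide; open, the fingers measure 114 mm over their backs; the gripper's body (76 mm by 85 mm) begins 54 mm behind the grasp point. The pads swing forward as they close: fully open they stand 13 mm farther back than shut.
Start: joints at [-1.261, 0.087, 0.176, 1.66, 0, 1.571], TCP at [167.675, -523.815, 231.284] pointing down, gripper open.
Joint ranges: [-3.13, 3.13], [-0.85, 1.81], [-1.15, 1.24], [-2.2, 2.28], [-1.44, 1.52], [-3.14, 3.14]. Speed limits (rad/s): [2.22, 2.22, 2.57, 3.14, 3.14, 3.14].

INTERFACE

Orientations are given as a rotation vector (axis times angle).
In Python, from station import ctrl, cams gives the robot as it stands.
- The arm moves only by the tool move_arm, never from a script. Its argument "commands" is text: rows parted by semicolons, each of 6 numbers parted by spaces: the shift along the tool's x, y, z in cm, then the turn, a rotation vector about the tool's x, y, z in degrees. A call has 1 to 12 rows; each row is the pose to reach, as a shift and turn from the pose commanded when the call began, along the tool's axes at that moment; what a row does not reach only later rows make up. A row lasts 1/12 s, in which the tool goes at most 41.7 mm and 7.16 degrees, less where a joint would pass 70% of its speed; a pose out of reach is approached as far as the arm can. A call with a gripper value outside its range is refused whole. "jaw" is the closure, from 0 (fully open) to 1 (shut), set as the call begins (left out, the last holds). The fingers move at their own pace and stop on an object; "grip_force" is the grip in N (left out, the last holds). Time passes only in rows, so rows that repeat a pose let the fingers close. It gives the time, the measured TCP pose, the force, the opening and the grip force at its end, in the units of the state.
- ctrl.read_state(): the state, without advancing time (a new reading comes with each control period).
- cams.capture(name): name is "side" or "top"; returns a dict with "image" (480x640x3 uint8, red, green, blue), "fx", "fy", "cx", "cy" (pixels), "R" (3x3) and "t" (3): a world point X has camera coordinates R X + t. Camera axes: x right, y down, z forward; pixel columns grow to the right and rows downward; lengths in mm; the calibration is good to about 2 mm. A picture is of the moment at which its call begins. There is no depth.
- ctrl.close_job(): hands the job in; it is judged then, once.
The state is a dict: "clock": time; "joints": joint angles; "joint_velocities": joint speeds; "tau": joint torques, N m; "tool_pos": TCP position; "orientation": TCP orientation; "force": force on the tool from outside, world axes, zero at the start; "ft_torque": the same for the moment, N m; "width": finger opening in mm; "grip_force": force on a finger pad.
Only numpy, scipy, OpenCV 4.12 (cv2) and the standard library are available. Lean on these libraries where they do the work, as an engineer would, in place of code of your own. Each camera call takes 0.05 s, during which the arm holds its last target. There are 200 camera calls.

## Working session

There is one attempt and no reset: what is moved stays moved. The work goes in short steps, Python scripts to look and compute and a tool call to move; the robot and the scene stay as the last step left them, time stands still between calls to the robot, and variables do not carry over. Pictures are saved under pics/ and viewed, at most 10 in all, crops included, and the job is handed in when it is done.

Besides the shell and the picture viewer there is one more tool, called as name(argument=value, ...), one argument or row to a line, values as JSON. move_arm: Moves the arm, as the interface text tells. Its arguments: {"type":"object","properties":{"commands":{"type":"string"},"jaw":{"type":"number"},"grip_force":{"type":"number"}},"required":["commands"]}

```bash
mkdir -p pics
python3 - <<'E'
from station import ctrl,cams
import cv2,numpy as np,pickle
for n in("side","top"):
    c=cams.capture(n); cv2.imwrite(f"pics/{n}0.png",c["image"][:,:,::-1]); pickle.dump(c,open(f"{n}0.pkl","wb"))
    print(n,c["fx"],c["cx"],c["cy"],np.round(c["R"],4).tolist(),np.round(c["t"],1), np.round(-c["R"].T@c["t"],0))
s=ctrl.read_state();print(s["clock"],s["tool_pos"],s["orientation"],s["width"],s["force"])
E
```

```text
side 484.74032545595384 320.3725384444069 239.34624740563834 [[0.9928, -0.1189, 0.0132], [-0.0778, -0.7253, -0.684], [0.0908, 0.6781, -0.7293]] [-552.2  144.4 1190.5] [ 451. -768.  974.]
top 525.4928717453001 319.9390959624508 238.3873479414374 [[-0.0582, -0.9983, 0.0015], [-0.9716, 0.0563, -0.2298], [0.2294, -0.0148, -0.9732]] [  71.3  571.9 1604.8] [ 192.   63. 1693.]
0.1 [ 167.61980458 -523.63148247  230.67659724] [-3.10286629e+00 -4.84492047e-01  2.76489720e-04] 85.06205839844641 [-0.96240119  0.11981384  0.13033002]
```

View pics/top0.png

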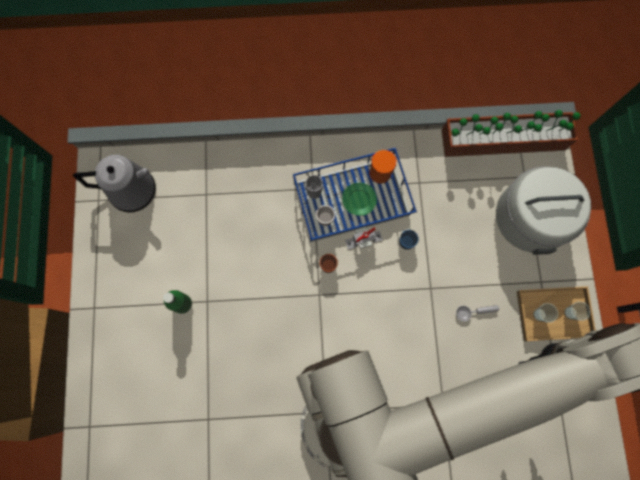

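View pics/side0.png

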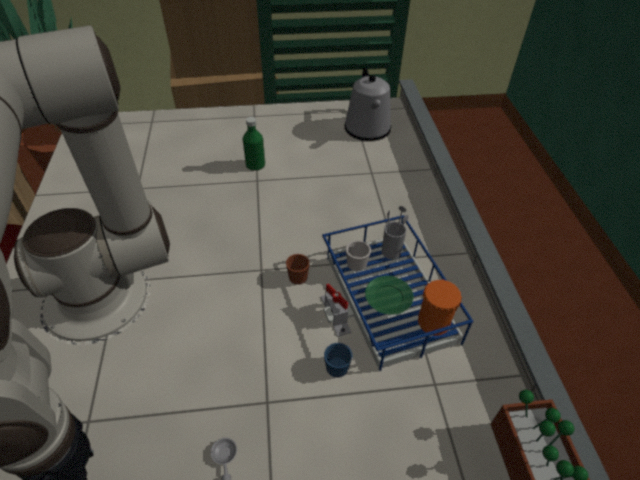

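The top view shows the red wings near (365,236), with the rack behind them, the blue cup at (408,240) and the pot at (328,262). In the side view the wings are near (336,297). I'll enlarge both.

Run:
```python
import cv2,pickle,numpy as np
o=[]
for n,(u,v) in(("top",(315,205)),("side",(290,250))):
    im=pickle.load(open(f"{n}0.pkl","rb"))["image"][v:v+75,u:u+100] if n=="top" else pickle.load(open(f"{n}0.pkl","rb"))["image"][v:v+75,u:u+100]
    o.append(cv2.resize(im,None,fx=8,fy=8,interpolation=cv2.INTER_CUBIC))
    cv2.imwrite(f"pics/{n}_crop0.png",o[-1][:,:,::-1])
```

```text
(no output)
```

View pics/top_crop0.png

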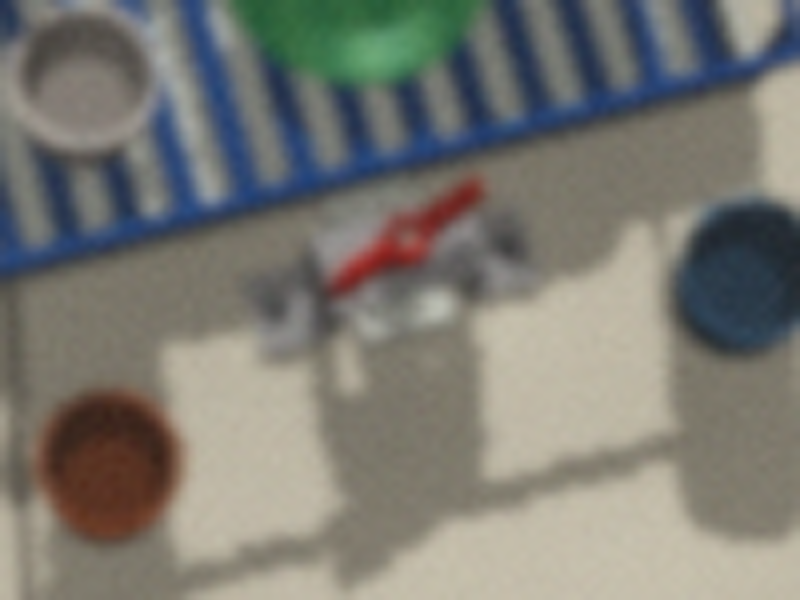

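View pics/side_crop0.png

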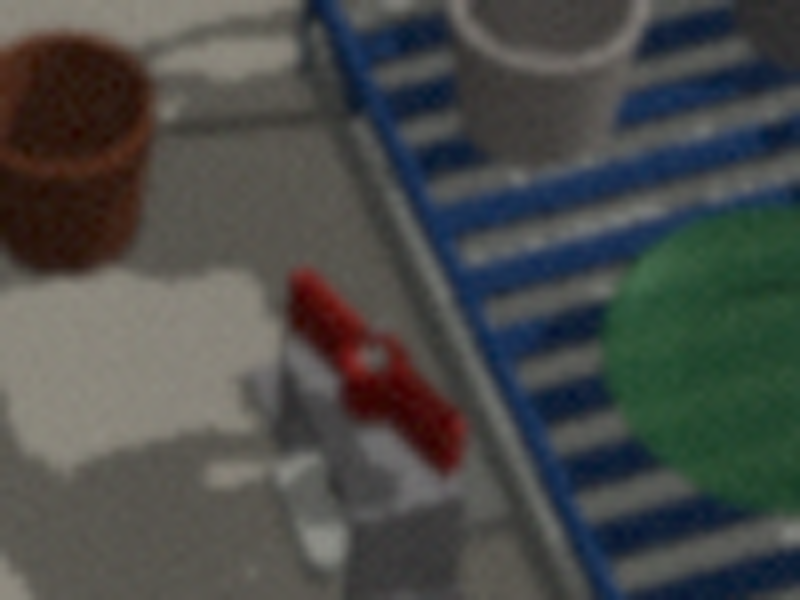

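```bash
cat > h.py <<'E'
import numpy as np,pickle
def ray(c,u,v):
    d=c["R"].T@np.array([(u-c["cx"])/c["fx"],(v-c["cy"])/c["fy"],1]); return -c["R"].T@c["t"],d
def atz(c,u,v,z):
    o,d=ray(c,u,v); return o+d*(z-o[2])/d[2]
def tri(a,b):
    A=[];B=[]
    for o,d in(a,b):
        d=d/np.linalg.norm(d);P=np.eye(3)-np.outer(d,d);A.append(P);B.append(P@o)
    return np.linalg.lstsq(np.vstack(A),np.hstack(B),rcond=None)[0]
def T(c,n,x,y):
    o={"top":(315,205),"side":(290,250)}[n]; return (o[0]+(x+.5)/8-.5,o[1]+(y+.5)/8-.5)
E
python3 - <<'E'
from h import *
t=pickle.load(open("top0.pkl","rb"));s=pickle.load(open("side0.pkl","rb"))
f=lambda x,y,z:atz(t,*T(t,"top",x,y),z)
g=lambda x,y,z:atz(s,*T(s,"side",x,y),z)
np.set_printoptions(precision=1,suppress=True)
dot=tri(ray(t,*T(t,"top",407,234)),ray(s,*T(s,"side",374,356)));print("dot",dot)
for z in(76,81): print(z,f(407,234,z),g(374,356,z))
# near tip / far tip: in top, tip upper right = side view lower right
for z in(80,84,88):
  a,b=f(482,184,z),f(332,288,z);c,d=g(303,272,z),g(458,440,z)
  print("top tips",a,b,np.hypot(*(a-b)[:2]),np.degrees(np.arctan2(*(a-b)[1::-1])),"side",c,d,np.degrees(np.arctan2(*(d-c)[1::-1])))
a,b=f(0,265,102),f(800,40,102);print("rim top",a,b,np.degrees(np.arctan2(*(a-b)[1::-1])))
a,b=g(325,0,102),g(610,590,102);print("rim side",a,b,np.degrees(np.arctan2(*(a-b)[1::-1])))
print("cup",f(745,275,56),"pot",f(110,465,60),g(65,110,60))
E
```

```text
dot [ 579.6 -106.8   74.3]
76 [ 579.3 -106.6   76. ] [ 579.2 -108.1   76. ]
81 [ 578.1 -106.1   81. ] [ 578.5 -111.8   81. ]
top tips [ 597.  -137.5   80. ] [558.2 -75.   80. ] 73.52031456795555 -58.186696536431306 side [562.3 -78.7  80. ] [ 598.  -142.6   80. ] -60.84090272098245
top tips [ 596. -137.   84.] [557.3 -74.7  84. ] 73.33801104877922 -58.186696536431306 side [561.8 -81.8  84. ] [ 597.3 -145.4   84. ] -60.840902720982385
top tips [ 595.  -136.5   88. ] [556.4 -74.3  88. ] 73.15570752960289 -58.18669653643129 side [561.3 -84.9  88. ] [ 596.7 -148.2   88. ] -60.84090272098231
rim top [569.9  55.2 102. ] [ 642.6 -264.7  102. ] 102.81795842724422
rim side [579.6   6.7 102. ] [ 627.  -210.4  102. ] 102.31105899004508
cup [ 559.5 -242.4   56. ] pot [496.3  16.1  60. ] [499.9   7.3  60. ]
```

move_arm(
  commands="4 -2.4 0.5 0 0 0.5; 8 -4.8 1.5 0 0 1; 11.5 -7 2.5 0 0 1.5; 15 -9.2 3.5 0 0 2; 18.5 -11.3 4.5 0 0 2.5; 22 -13.4 5.5 0 0 3; 25.5 -15.5 6.5 0 0 3.5; 29 -17.6 7.5 0 0 4; 32.5 -19.7 8 0 0 4.5; 36 -21.8 9 0 0 5; 39.5 -23.9 9.5 0 0 5.15; 42.5 -25.7 10 0 0 5.15",
  jaw=1,
  grip_force=30,
)

```text
clock: 1.1
tool_pos: [490.1, -152.9, 131.6]
orientation: [-3.123, -0.344, 0.001]
force: [0.7, -1.0, 0.5]
width: 0.2
grip_force: 0.0
```

```bash
cat > st.py <<'E'
from station import ctrl
import numpy as np
from scipy.spatial.transform import Rotation as R
s=ctrl.read_state();a=np.radians(12.6);p=np.array(s["tool_pos"]);d=p-[579,-107.5,0]
x=R.from_rotvec(s["orientation"]).as_matrix()
print(s["clock"],p.round(1),"rack",round(d[0]*np.cos(a)+d[1]*np.sin(a),1),round(-d[0]*np.sin(a)+d[1]*np.cos(a),1),"F",np.round(s["force"],1),"yaw",np.degrees(np.arctan2(x[1,0],x[0,0])).round(2),x[:,2].round(3),s["width"],np.round(s["joints"],2))
E
python3 st.py
```

```text
1.1 [ 490.1 -152.9  131.6] rack -96.6 -24.9 F [ 0.7 -1.   0.5] yaw 12.59 [-0.  0. -1.] 0.1857663258375059 [-0.3  -0.01 -0.12  1.46 -0.    2.62]
```

move_arm(
  commands="2.6 -1.2 1; 0 0 0",
)

```text
schema error: expected 6 numbers
```

move_arm(
  commands="2.6 -1.2 1 0 0 0; 5.2 -2.5 2 0 0 0; 5.2 -2.5 4.5 0 0 0; 5.2 -2.5 6.4 0 0 0; 5.2 -2.5 6.4 0 0 0; 5.2 -2.5 6.4 0 0 0",
)

```text
clock: 1.6
tool_pos: [533.8, -118.8, 67.4]
orientation: [-3.122, -0.345, 0.004]
force: [-0.8, -0.4, 1.2]
width: 0.4
grip_force: 0.0
```

```bash
python3 st.py
python3 - <<'E'
from station import cams
import cv2,numpy as np
o=[]
for n,(u,v) in(("top",(325,205)),("side",(300,245))):
    c=cams.capture(n);o.append(cv2.resize(c["image"][v:v+75,u:u+75],(400,400),interpolation=cv2.INTER_CUBIC))
cv2.imwrite("pics/a1.png",np.hstack(o)[:,:,::-1])
E
```

```text
1.6 [ 533.8 -118.8   67.4] rack -46.6 -1.2 F [-0.8 -0.4  1.2] yaw 12.61 [-0.003  0.001 -1.   ] 0.4237491707796738 [-0.22  0.08 -0.15  1.35 -0.    2.7 ]
```

View pics/a1.png

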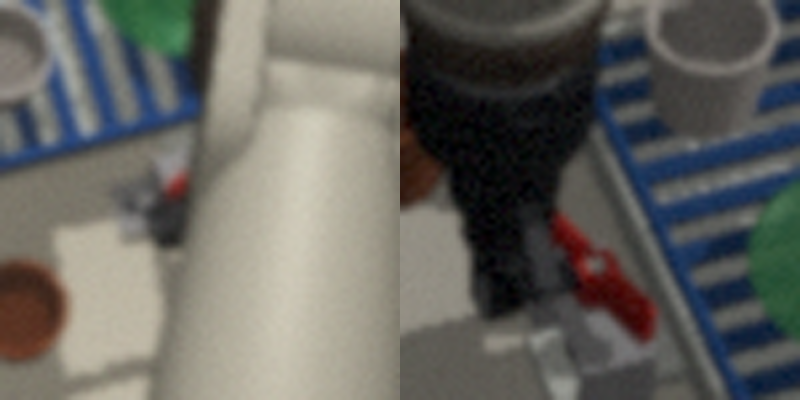

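The side view shows the closed fingers in front of the near wing, which spans (560,225) to (650,325) in the crop, and nothing is touching. I'll start pushing gently.

move_arm(
  commands="0.8 -0.8 0 0 0 0; 1.7 -1.6 0 0 0 0; 2.05 -2.05 0 0 0 0; 2.25 -2.25 0 0 0 0; 2.45 -2.45 0 0 0 0; 2.65 -2.6 0 0 0 0; 2.65 -2.6 0 0 0 0; 2.65 -2.6 0 0 0 0",
)

```text
clock: 2.37
tool_pos: [554.9, -87.8, 68.3]
orientation: [-3.122, -0.345, 0.0]
force: [0.5, 0.3, 0.1]
width: -0.4
grip_force: 0.0
```

```bash
python3 st.py
```

```text
2.3667 [554.9 -87.8  68.3] rack -19.2 24.5 F [0.5 0.3 0.1] yaw 12.61 [-0.  0. -1.] -0.4494174539407758 [-0.16  0.11 -0.11  1.35  0.    2.76]
```

move_arm(
  commands="0.15 -0.15 0 0 0 0; 0.3 -0.25 0 0 0 0; 0.45 -0.35 0 0 0 0; 0.6 -0.45 0 0 0 0; 0.6 -0.45 0 0 0 0",
)

```text
clock: 2.78
tool_pos: [559.9, -82.1, 68.3]
orientation: [-3.123, -0.345, 0.0]
force: [-0.1, -0.6, 0.4]
width: -0.2
grip_force: 0.4
```

```bash
python3 st.py
```

```text
2.7833 [559.9 -82.1  68.3] rack -13.1 29.0 F [-0.1 -0.6  0.4] yaw 12.61 [-0.  0. -1.] -0.17476255042227698 [-0.15  0.12 -0.1   1.35  0.    2.78]
```

move_arm(
  commands="0.2 -0.05 0 0 0 0; 0.4 -0.1 0 0 0 0; 0.6 -0.15 0 0 0 0; 0.6 -0.15 0 0 0 0",
)

```text
clock: 3.12
tool_pos: [565.6, -79.2, 68.3]
orientation: [-3.122, -0.345, -0.0]
force: [-1.1, -1.1, 0.9]
width: 0.4
grip_force: 0.3
```

```bash
python3 st.py;  cat > pic.py <<'E'
from station import cams
import cv2,sys
c=cams.capture("side");cv2.imwrite(f"pics/{sys.argv[1]}.png",cv2.resize(c["image"][245:320,295:395],(800,600),interpolation=cv2.INTER_CUBIC)[:,:,::-1])
E
python3 pic.py b1
```

```text
3.1167 [565.6 -79.2  68.3] rack -6.9 30.5 F [-1.1 -1.1  0.9] yaw 12.61 [ 0.  0. -1.] 0.44045311787197206 [-0.14  0.14 -0.09  1.35  0.    2.78]
```

View pics/b1.png

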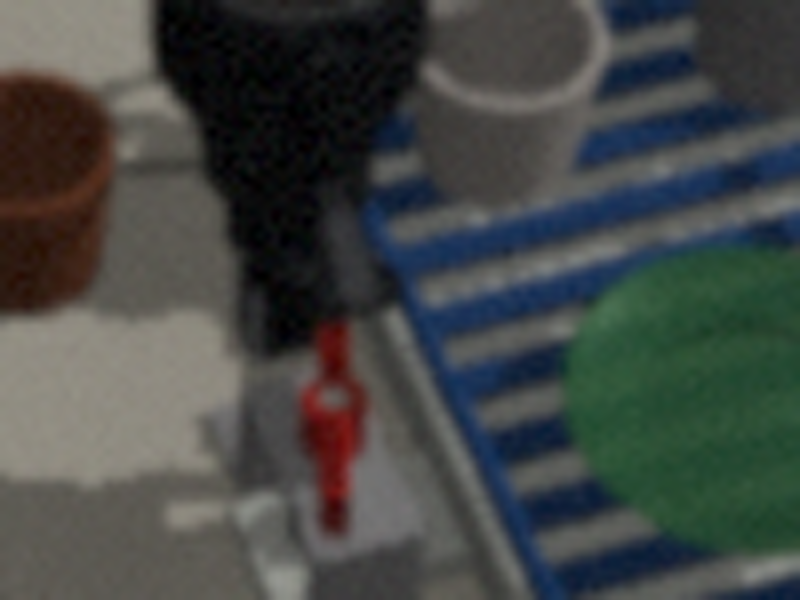

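The side crop shows the wing line now vertical, from (333,330) to (333,530), so it has already passed the q = 0 direction. That leaves at least another half turn. I'll finish this stroke, lift, and change to the other wing.

move_arm(
  commands="0.4 -0.05 0 0 0 0; 0.75 -0.05 0 0 0 0; 1.1 -0.05 0 0 0 0; 1.1 -0.05 0 0 0 0; 0.3 -0.3 0 0 0 0; 0.3 -0.3 -2.5 0 0 0; 0.3 -0.3 -4.7 0 0 0; 0.6 1.8 -4.7 0 0 0; 0.9 4 -4.7 0 0 0; 1.2 6.4 -4.7 0 0 0; 1.2 6.4 -4.7 0 0 0; 1.2 6.4 -4.7 0 0 0",
)

```text
clock: 4.17
tool_pos: [590.7, -140.1, 115.2]
orientation: [-3.123, -0.342, 0.0]
force: [-0.3, 0.5, 1.0]
width: 0.3
grip_force: 0.0
```

```bash
python3 st.py;python3 pic.py c1
```

```text
4.1667 [ 590.7 -140.1  115.2] rack 4.3 -34.3 F [-0.3  0.5  1. ] yaw 12.51 [-0.  0. -1.] 0.32986594290052174 [-0.23  0.21  0.09  1.45  0.    2.69]
```

View pics/c1.png

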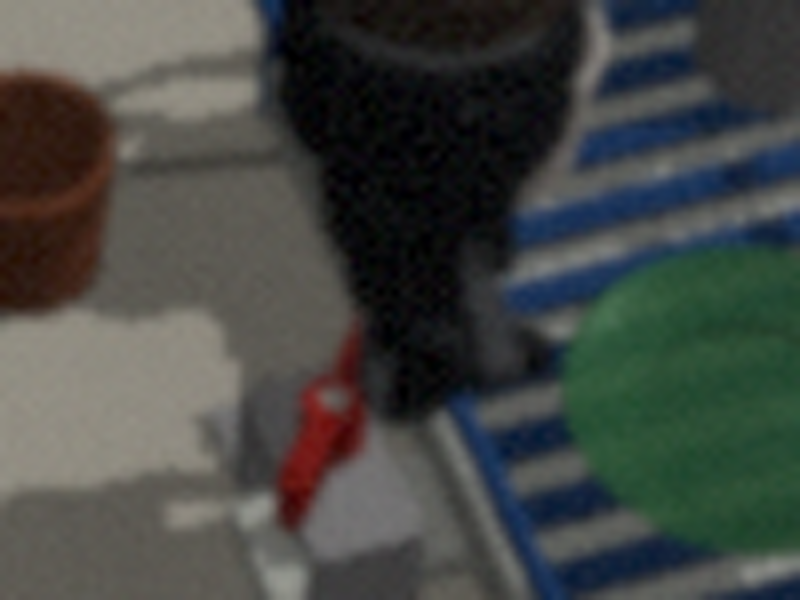

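The crop shows the near wing turned on, with its tip at (290,515), and the fingers raised with a dark tip at about (400,415) and a grey part at (500,370). Before descending next to the rim, I'll project the TCP to check the finger outline.

Run:
```python
from h import *
s=pickle.load(open("side0.pkl","rb"))
def pr(X):
    c=s["R"]@np.array(X)+s["t"];u=s["fx"]*c[0]/c[2]+s["cx"];v=s["fy"]*c[1]/c[2]+s["cy"];return np.round([(u-295)*8,(v-245)*8])
def W(x,y,z):
    a=np.radians(12.6);return [579+x*np.cos(a)-y*np.sin(a),-107.5+x*np.sin(a)+y*np.cos(a),z]
print("tcp",pr(W(4.3,-34.3,115.2)))
for x in(-11,11):
  for y in(-14.5,14.5):
    for z in(0,60): print(x,y,z,pr(W(4.3+x,-34.3+y,115.2+z)))
for th in(205,215,225,235): print(th,pr(W(0,0,80)),pr(W(36*np.cos(np.radians(th)),36*np.sin(np.radians(th)),82)))
```

```text
tcp [394. 396.]
-11 -14.5 0 [375. 448.]
-11 -14.5 60 [386. 311.]
-11 14.5 0 [337. 367.]
-11 14.5 60 [346. 229.]
11 -14.5 0 [450. 426.]
11 -14.5 60 [464. 290.]
11 14.5 0 [411. 346.]
11 14.5 60 [423. 209.]
205 [330. 383.] [241. 449.]
215 [330. 383.] [258. 461.]
225 [330. 383.] [278. 471.]
235 [330. 383.] [299. 478.]
```

Run:
```python
from station import cams
import cv2,numpy as np
c=cams.capture("side")["image"][200:320,290:410]
b=(255*(c/255.)**.45).astype(np.uint8)
cv2.imwrite("pics/d1.png",cv2.resize(b,(600,600),interpolation=cv2.INTER_CUBIC)[:,:,::-1])
```

```text
(no output)
```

View pics/d1.png

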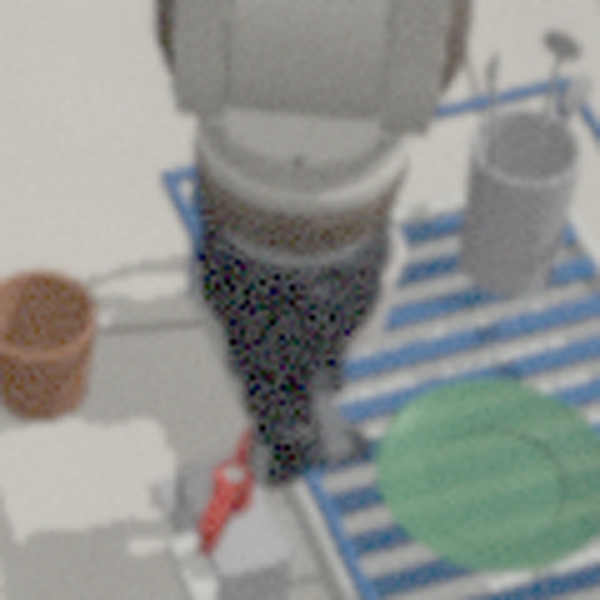

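The brightened crop shows a narrow fingertip at (280,475), as projected. The grey patch at (340,430) is only its shadow. The near wing, with its tip at (207,545), is clear of the descent spot, so I'll do the second stroke and stop short of the q = 0 direction.

move_arm(
  commands="0 0 2.5 0 0 0; 0 0 4.7 0 0 0; -0.9 -0.1 4.7 0 0 0; -1.7 -0.3 4.7 0 0 0; -2.4 -0.7 4.7 0 0 0; -3 -1.3 4.7 0 0 0; -3.45 -2.05 4.7 0 0 0; -3.7 -2.9 4.7 0 0 0; -3.7 -3.8 4.7 0 0 0; -3.5 -4.6 4.7 0 0 0; -3.1 -5.3 4.7 0 0 0; -2.8 -5.6 4.7 0 0 0",
)

```text
clock: 5.27
tool_pos: [551.5, -89.3, 68.3]
orientation: [-3.122, -0.346, 0.0]
force: [-0.9, -0.9, -0.1]
width: -0.3
grip_force: 0.5
```

```bash
python3 st.py
```

```text
5.2667 [551.5 -89.3  68.3] rack -22.8 23.8 F [-0.9 -0.9 -0.1] yaw 12.66 [-0.  0. -1.] -0.2767105501942309 [-0.16  0.11 -0.12  1.35  0.    2.76]
```

move_arm(
  commands="0.2 -0.15 0 0 0 0; 0.4 -0.3 0 0 0 0; 0.6 -0.45 0 0 0 0; 0.75 -0.55 0 0 0 0; 0.9 -0.65 0 0 0 0; 1.05 -0.7 0 0 0 0; 1.05 -0.7 0 0 0 0",
)

```text
clock: 5.85
tool_pos: [560.3, -81.6, 68.2]
orientation: [-3.123, -0.345, 0.0]
force: [-0.9, -0.9, -0.1]
width: 0.2
grip_force: 0.4
```

```bash
python3 st.py
```

```text
5.85 [560.3 -81.6  68.2] rack -12.6 29.4 F [-0.9 -0.9 -0.1] yaw 12.6 [-0.  0. -1.] 0.1671944845998374 [-0.14  0.12 -0.1   1.35  0.    2.78]
```

Force is still only about 1 N, so I'll carry on past the q = 0 direction.

move_arm(
  commands="0.2 -0.05 0 0 0 0; 0.4 -0.1 0 0 0 0; 0.6 -0.15 0 0 0 0; 0.6 -0.15 0 0 0 0",
)

```text
clock: 6.18
tool_pos: [566.0, -78.7, 68.3]
orientation: [-3.123, -0.345, -0.0]
force: [-1.1, -0.1, 0.5]
width: -0.2
grip_force: 0.3
```

```bash
python3 st.py
cat > ang.py <<'E'
# wing line angle in rack frame (mod 180) from red pixels of the side view
from station import cams
from h import *
import cv2
c=cams.capture("side");im=c["image"].astype(int)
m=(im[...,0]>1.9*im[...,1])&(im[...,0]>1.9*im[...,2])&(im[...,0]>70)
m[:, :322]=0;m[:275]=0;m[:,355:]=0;m[322:]=0
v,u=np.nonzero(m);P=np.array([atz(c,a,b,72)[:2] for a,b in zip(u,v)])
w,V=np.linalg.eigh(np.cov(P.T));d=V[:,1]
print("red",len(u),"mean",P.mean(0).round(1),"sd",np.sqrt(w).round(1),"wing angle rack",round((np.degrees(np.arctan2(d[1],d[0]))-12.6)%180,1))
E
python3 ang.py
```

```text
6.1833 [566.  -78.7  68.3] rack -6.4 30.9 F [-1.1 -0.1  0.5] yaw 12.61 [ 0.  0. -1.] -0.2065103010263457 [-0.14  0.14 -0.08  1.35  0.    2.78]
red 88 mean [ 578.6 -114.2] sd [ 3.9 16.7] wing angle rack 68.7
```

The wing is at about 69°, again past home, so it's turning a full half turn per stroke. I'll repeat the cycle.

move_arm(
  commands="0.4 -0.05 0 0 0 0; 0.75 -0.05 0 0 0 0; 1.1 -0.05 0 0 0 0; 1.1 -0.05 0 0 0 0; 0.3 -0.3 0 0 0 0; 0.3 -0.3 -2.5 0 0 0; 0.3 -0.3 -4.7 0 0 0; 0.6 1.8 -4.7 0 0 0; 0.9 4 -4.7 0 0 0; 1.2 6.4 -4.7 0 0 0; 1.2 6.4 -4.7 0 0 0; 1.2 6.4 -4.7 0 0 0",
)

```text
clock: 7.23
tool_pos: [591.0, -139.5, 115.1]
orientation: [-3.123, -0.342, 0.0]
force: [-0.4, -0.2, 0.6]
width: -0.1
grip_force: 0.0
```

```bash
python3 st.py; python3 ang.py
```

```text
7.2333 [ 591.  -139.5  115.1] rack 4.7 -33.8 F [-0.4 -0.2  0.6] yaw 12.51 [-0.  0. -1.] -0.1257696244752665 [-0.23  0.21  0.09  1.45  0.    2.69]
red 99 mean [ 574.9 -119.2] sd [ 4.7 13.8] wing angle rack 51.2
```

move_arm(
  commands="0 0 2.5 0 0 0; 0 0 4.7 0 0 0; -0.9 -0.1 4.7 0 0 0; -1.7 -0.3 4.7 0 0 0; -2.4 -0.7 4.7 0 0 0; -3 -1.3 4.7 0 0 0; -3.45 -2.05 4.7 0 0 0; -3.7 -2.9 4.7 0 0 0; -3.7 -3.8 4.7 0 0 0; -3.5 -4.6 4.7 0 0 0; -3.1 -5.3 4.7 0 0 0; -2.8 -5.6 4.7 0 0 0",
)

```text
clock: 8.28
tool_pos: [551.9, -88.7, 68.2]
orientation: [-3.122, -0.346, 0.001]
force: [-0.7, -0.4, 0.1]
width: -0.3
grip_force: 0.5
```

```bash
python3 st.py; python3 ang.py
```

```text
8.2833 [551.9 -88.7  68.2] rack -22.4 24.3 F [-0.7 -0.4  0.1] yaw 12.66 [-0.  0. -1.] -0.2683109568838494 [-0.16  0.11 -0.12  1.35  0.    2.76]
red 76 mean [ 583.  -117.7] sd [ 4.2 17.3] wing angle rack 99.6
```

move_arm(
  commands="0.2 -0.15 0 0 0 0; 0.4 -0.3 0 0 0 0; 0.5 -0.4 0 0 0 0; 0.6 -0.45 0 0 0 0; 0.6 -0.45 0 0 0 0",
)

```text
clock: 8.75
tool_pos: [556.8, -84.5, 68.1]
orientation: [-3.122, -0.344, 0.0]
force: [-0.6, 0.3, 0.2]
width: -0.1
grip_force: 0.2
```

```bash
python3 st.py; python3 ang.py
```

```text
8.75 [556.8 -84.5  68.1] rack -16.7 27.3 F [-0.6  0.3  0.2] yaw 12.59 [-0.  0. -1.] -0.055168418583972624 [-0.15  0.12 -0.11  1.35  0.    2.77]
red 72 mean [ 580.8 -116.9] sd [ 3.8 17.5] wing angle rack 88.9
```

move_arm(
  commands="0.15 -0.1 0 0 0 0; 0.3 -0.15 0 0 0 0; 0.45 -0.2 0 0 0 0; 0.45 -0.2 0 0 0 0",
)

```text
clock: 9.13
tool_pos: [559.3, -82.4, 67.9]
orientation: [3.121, 0.343, -0.005]
force: [-8.9, -7.0, 3.0]
width: -0.1
grip_force: 4.7
```

```bash
python3 st.py; python3 ang.py
```

```text
9.1333 [559.3 -82.4  67.9] rack -13.8 28.8 F [-8.9 -7.   3. ] yaw 12.55 [-0.003 -0.002 -1.   ] -0.058532167763828684 [-0.15  0.13 -0.1   1.35 -0.    2.78]
red 74 mean [ 580.4 -116. ] sd [ 3.7 17.8] wing angle rack 87.8
```

Force has jumped to 11 N with the wing at about 88°, so this looks like the hard stop. I'll give one small confirming push and then retreat.

move_arm(
  commands="0.1 0 0 0 0 0; 0.2 0 0 0 0 0; 0.2 0 0 0 0 0",
)

```text
clock: 9.43
tool_pos: [560.4, -82.1, 67.8]
orientation: [3.122, 0.343, -0.008]
force: [-12.6, -6.7, 4.3]
width: 0.4
grip_force: 6.8
```

```bash
python3 st.py; python3 ang.py
```

```text
9.4333 [560.4 -82.1  67.8] rack -12.6 28.9 F [-12.6  -6.7   4.3] yaw 12.53 [-0.005 -0.002 -1.   ] 0.3926809979310728 [-0.14  0.13 -0.09  1.35 -0.    2.78]
red 71 mean [ 580.3 -115.2] sd [ 3.7 17. ] wing angle rack 88.6
```

The force rises and the wing doesn't move, so the screw is home. I'll back away toward -x and lift.

move_arm(
  commands="-0.7 0 0 0 0 0; -1.7 0 0 0 0 0; -3 0 0 0 0 0; -3.5 0 -2 0 0 0; -4 0 -5 0 0 0; -5 0 -9 0 0 0; -7 0 -12 0 0 0; -9 0 -14 0 0 0; -9 0 -14 0 0 0; -9 0 -14 0 0 0",
)

```text
clock: 10.32
tool_pos: [474.9, -100.9, 210.2]
orientation: [3.122, 0.344, 0.007]
force: [0.6, 0.3, -1.1]
width: 0.0
grip_force: 0.0
```

```bash
python3 st.py; python3 ang.py; python3 pic.py e1
```

```text
10.3167 [ 474.9 -100.9  210.2] rack -100.2 29.1 F [ 0.6  0.3 -1.1] yaw 12.57 [ 0.004 -0.    -1.   ] 0.03108154559337117 [-0.21 -0.08 -0.03  1.61  0.    2.71]
red 79 mean [ 579.4 -109.4] sd [ 3.6 20.2] wing angle rack 88.5
```

View pics/e1.png

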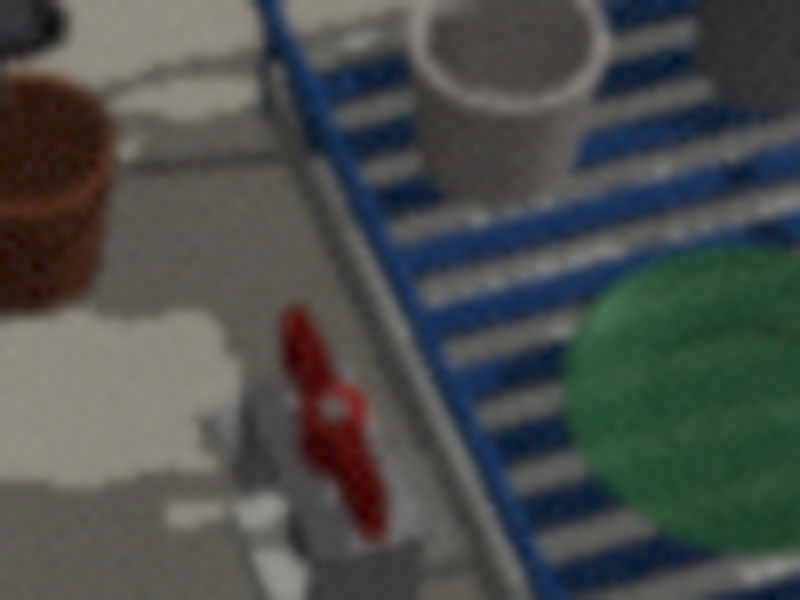

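The crop shows the wing line, from (295,315) to (375,530), parallel to the rim. The gripper is clear and the pot, cup and saucer are where they were. Handing in.

```bash
python3 -c "
from station import ctrl
print(ctrl.close_job())"
```

```text
the job is handed in; nothing more can be done
None
```

The wing screw was pushed clockwise onto its hard stop over three strokes, one wing at a time; the arm was moved clear, nothing in view had shifted, and the job was handed in at about 10 s, with no verdict returned.

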